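# Wiggle the loose rung and sort it out

## Robot

A 6-joint arm with a two-finger parallel gripper is mounted at the origin on a cart in front of the work surface, level with it; the furniture and walls round the work are solid. World frame = base frame: x ahead of the robot, y to its left, z up, the work surface at z = 0. Lengths are in m, angles in rad, forces in N, time in s.
With the tool pointing down it reaches from about 0.3 to 0.875 m from the base axis. Payload 6.4 kg.
Tool frame: the origin (TCP) lies midway between the tips of the shut fingers; the grasp point (between the pads) lies 19 mm behind it (ctrl.tcp_to_grasp is the distance from the TCP to the grasp point, in m); z points along the fingers, y is the direction in which the jaws open and shut (so a half turn about z gives the same grasp; the last joint's range is limited). The gripper opens to 85 mm and grips with 20 to 120 N. Pads are 22 mm wide; open, the fingers measure 114 mm over their backs; the gripper's body (76 mm by 85 mm) begins 54 mm behind the grasp point. The pads swing forward as they close: fully open they stand 13 mm farther back than shut.
Start: joints at [0.965, 0.181, 1.607, -0, 1.354, -0.206], TCP at [0.224, 0.53, 0.231] pointing down, gripper open.
Joint ranges: [-2.99, 2.99], [-0.89, 2.07], [0.3, 2.58], [-1.14, 4.28], [0, 2.63], [-3.12, 3.12]. Speed limits (rad/s): [2.57, 2.57, 3.01, 3.14, 3.14, 3.14].

## Interface

Orientations are given as a unit quaternion [w, x, y, z].
In Python, from bench import monitor, imaging, order, spotter, ctrl gives the robot as it stands.
- The arm moves only by the shell command python3 -m pendant 'ROWS'. ROWS is JSON, a list that holds one entry, the list of rows, each a list of 5 numbers: the shift along the world's x, y, z in mm, then the turn about the world's z in degrees, then the finger opening in mm, from 0 to 85.4. A call has 1 to 8 rows; each row shifts and turns the commanded pose from where the row before left it; what a row does not reach is not made up. A row lasts 1/8 s, in which the tool goes at most 62.5 mm and 10.7 degrees, less where a joint would pass 70% of its speed; a pose out of reach is approached as far as the arm can. A call with a gripper value outside its range is refused whole. The fingers move at their own pace and stop on an object; the grip force is fixed at half the most. Time passes only in rows, so rows that do not move let the fingers close. It gives the time, the measured TCP pose, the force and the opening at its end, in the units of the state.
- monitor.get_obs(): the state, without advancing time (a new reading comes with each control period).
- imaging.camera(name): name is "side" or "top" or "wrist"; returns a dict with "img" (400x640x3 uint8, red, green, blue), "vfov" (degrees; the focal length in pixels is half the picture's height over the tangent of half this angle, whatever the lens; pixels are square), "cx", "cy" (the principal point, pixels), "origin" and "orientation" of the camera in the world. Camera axes: x right, y down, z forward; pixel columns grow to the right and rows downward; lengths in m; the calibration is good to about 2 mm. A picture is of the moment at which its call begins. There is no depth.
- order.hand_in(): hands the job in, once; it reports no verdict.
Trained networks look in the newest picture that a camera, given by its name, has taken for a name from the list of things; names that differ only in an ending like _2 or _b are one class to them, and where a whole thing is asked for, a point or a joint stands for the part that bears it (a point fixed in the world has none). Each returns a list of dicts, best first, with "confidence" (0 to 1); they miss things now and then, are a little off and sometimes report something else, mostly with a low value. They report only what shows in the picture. A call takes as long as a camera call. They do not tell look-alikes from the thing itself.
- spotter.recognise(camera, thing): "at" ([x, y, z] in m, in the coordinates of the camera as it stood for that picture, good to about 4 mm: the middle of the surface that is visible of it).
- spotter.tip_of(camera, thing): "at" ([x, y, z] in m, in the coordinates of the camera as it stood for that picture, good to about 4 mm: a listed point, or the origin of a listed thing).
The state is a dict: "time_s": time; "q": joint angles; "dq": joint speeds; "joint_efforts": joint torques, N m; "eef_pos": TCP position; "eef_rot": TCP orientation; "wrist_force": force on the tool from outside, world axes, zero at the start; "torque": the same for the moment, N m; "opening": opening from 0.0 (shut) to 1.0 (fully open).
Only numpy, scipy, OpenCV 4.12 (cv2) and the standard library are available. Lean on these libraries where they do the work, as an engineer would, in place of code of your own. Each camera call takes 0.05 s, during which the arm holds its last target. There are 200 camera calls.

## Task

Three leg offcuts stand on the bench, each with a rung upright in it; one rung, the plain square one, stands in a mortise cut too long, with a gap showing on either side of it. Feel its play: with the rung still down in its mortise, wiggle it along the mortise well over to the left and then well over to the right (as seen from the robot). Then draw it out and leave it inside the open plywood reject tray.

Things in the scene. Friction and masses are not known exactly. Their poses are not given: they have to be found in the camera images.
- loose_rung: plain square light-wood rung, 22 x 22 mm, 125 mm long, of which the top 7 mm is a round button 18 mm wide; 70 g. Stands loose in the mortise, near its middle, foot on its floor, parallel to it within 2 degrees, 90 mm showing. Origin: centre of its foot; z along it. The two other rungs are round turned spindles glued fast in similar offcuts.
- rung_head (a point): a point on the axis of the loose rung, 100 mm above its foot (18 mm below the top of the square part): the place to grip it. Moves with the rung.
- mortised_leg: fixed wood block, 60 (x) by 96 (y) by 45 mm high. Origin: centre of its underside, on the bench; its y points to the robot's left within 15 degrees. Mortise in its top: centred, 56 mm along y, 26 mm along x, 35 mm deep; the upright rung can slide 17 mm either way along y. The other two offcuts stand about 130 mm apart in the same row; which place it has varies.
- tray: a fixed open plywood tray, 150 mm (its x) by 160 mm (its y) by 35 mm high, walls 6 mm, inner floor 6 mm above the bench. Origin at the centre of its underside on the bench. Stands to the left of the legs, empty.
Mind the look-alikes: they are no part of the job. Several things have the shape of the loose_rung; the one meant has the colours described above.

How it is judged:
On the way, in this order (a step that is already met when the one before it is completed fails the run):
1. with the rung still down in its mortise, its head is moved to the left along the mortise, more than 10 mm from the middle (z of rung_head in the frame of mortised_leg below 0.135 m and x of loose_rung in the frame of mortised_leg between -0.02 and 0.02 m and y of loose_rung in the frame of mortised_leg between -0.03 and 0.03 m and y of rung_head in the frame of mortised_leg above 0.01 m), for 0.1 s.
2. then, still down in the mortise, to the right, more than 10 mm from the middle (z of rung_head in the frame of mortised_leg below 0.135 m and x of loose_rung in the frame of mortised_leg between -0.02 and 0.02 m and y of loose_rung in the frame of mortised_leg between -0.03 and 0.03 m and y of rung_head in the frame of mortised_leg below -0.01 m), for 0.1 s.
At the end, for the whole second after the job is handed in: the loose rung, standing or lying, rests in the tray: its foot is within the tray's outline and below 50 mm above the bench, its head at most 10 mm beyond the outline, it bears on the tray, and is at rest (under 20 mm/s) (x of loose_rung in the frame of tray between -0.075 and 0.075 m and y of loose_rung in the frame of tray between -0.08 and 0.08 m and x of rung_head in the frame of tray between -0.085 and 0.085 m and y of rung_head in the frame of tray between -0.09 and 0.09 m and z of loose_rung in the frame of tray below 0.05 m and contact force between loose_rung and tray above 0.1 N and linear speed of loose_rung below 0.02 m/s); the robot touches nothing.
It also fails if it takes over 42 s, if anything falls off the work surface, if the arm or the gripper's body presses on something with over 40 N, if the wrist force passes 120 N, or if a joint passes its speed limit or range.

## Working session

There is one attempt and no reset: what is moved stays moved. The work goes in short steps, Python scripts to look and compute and a shell command to move; the robot and the scene stay as the last step left them, time stands still between calls to the robot, and variables do not carry over. Pictures are saved under pics/ and viewed, about 8 in all and at most 12, crops included, and the job is handed in when it is done.

```bash
mkdir -p pics
cat > h.py <<'E'
from bench import monitor, imaging, order, spotter, ctrl
import numpy as np, cv2
from scipy.spatial.transform import Rotation as R
def rot(q): return R.from_quat([q[1],q[2],q[3],q[0]])
def shot(n,f=None):
    c=imaging.camera(n)
    if f: cv2.imwrite(f,c['img'][:,:,::-1])
    return c
def w(c,p): return rot(c['orientation']).apply(p)+np.array(c['origin'])
def foc(c): return c['img'].shape[0]/2/np.tan(np.radians(c['vfov'])/2)
def px(c,p):
    v=rot(c['orientation']).inv().apply(np.array(p)-c['origin']); return np.array([c['cx'],c['cy']])+foc(c)*v[:2]/v[2]
def onz(c,u,z):
    d=rot(c['orientation']).apply([(u[0]-c['cx'])/foc(c),(u[1]-c['cy'])/foc(c),1]); o=np.array(c['origin']); return o+d*(z-o[2])/d[2]
E
python3 - <<'E'
from h import *
for n in ['top','side']:
    c=shot(n,f'pics/{n}0.png'); print(n,np.round(c['origin'],3),np.round(c['orientation'],3),c['vfov'])
    for f,t in [('recognise','loose_rung'),('tip_of','rung_head'),('tip_of','mortised_leg'),('tip_of','tray'),('tip_of','loose_rung')]:
        for d in getattr(spotter,f)(n,t):
            p=w(c,d['at']); print(f,t,round(d['confidence'],2),np.round(p,3),np.round(px(c,p)))
o=monitor.get_obs(); print(o['time_s'],o['eef_pos'],o['eef_rot'],o['opening'],ctrl.tcp_to_grasp)
E
```

```text
top [0.426 0.026 1.093] [ 0.027 -0.704  0.709 -0.028] 53.502729205385705
recognise loose_rung 0.55 [0.597 0.329 0.091] [196. 160.]
recognise loose_rung 0.47 [0.583 0.231 0.108] [233. 164.]
recognise loose_rung 0.39 [ 0.42  -0.041  0.13 ] [343. 229.]
tip_of rung_head 0.73 [0.591 0.241 0.097] [230. 162.]
tip_of rung_head 0.71 [0.6   0.336 0.1  ] [193. 158.]
tip_of rung_head 0.45 [ 0.423 -0.045 -0.002] [342. 227.]
tip_of rung_head 0.39 [ 0.425 -0.044  0.109] [344. 227.]
tip_of mortised_leg 0.84 [ 0.425 -0.049 -0.001] [343. 226.]
tip_of tray 0.82 [ 0.452  0.27  -0.004] [227. 218.]
tip_of loose_rung 0.66 [ 0.6    0.335 -0.001] [204. 165.]
tip_of loose_rung 0.63 [ 0.587  0.237 -0.004] [239. 169.]
tip_of loose_rung 0.46 [ 0.424 -0.044  0.012] [342. 227.]
side [0.512 0.798 0.509] [-0.002 -0.003  0.854 -0.521] 55.066987041588916
recognise loose_rung 0.65 [0.582 0.246 0.071] [281. 271.]
recognise loose_rung 0.6 [0.594 0.344 0.076] [267. 308.]
recognise loose_rung 0.59 [ 0.424 -0.034  0.093] [357. 191.]
tip_of rung_head 0.93 [ 0.426 -0.046  0.113] [356. 181.]
tip_of rung_head 0.88 [0.601 0.335 0.099] [263. 292.]
tip_of rung_head 0.64 [0.586 0.24  0.102] [278. 255.]
tip_of mortised_leg 0.59 [ 0.424 -0.048  0.004] [355. 219.]
tip_of tray 0.62 [0.45  0.27  0.003] [354. 309.]
tip_of loose_rung 0.93 [0.6   0.336 0.003] [267. 337.]
tip_of loose_rung 0.78 [ 0.423 -0.049  0.013] [355. 216.]
tip_of loose_rung 0.63 [ 0.586  0.237 -0.   ] [281. 298.]
0.6 [0.22379086 0.52966957 0.23128242] [ 9.15274963e-07  1.98549320e-01  9.80090897e-01 -1.52562684e-05] 0.9984133216301468 0.0187
```

Run:
```python
import cv2,numpy as np
a=cv2.imread('pics/top0.png');b=cv2.imread('pics/side0.png')
cv2.imwrite('pics/side1.png',b)
k=cv2.resize(a[170:290,290:450],None,fx=5,fy=5,interpolation=3)
cv2.imwrite('pics/crop1.png',k)
```

```text
(no output)
```

View pics/top0.png

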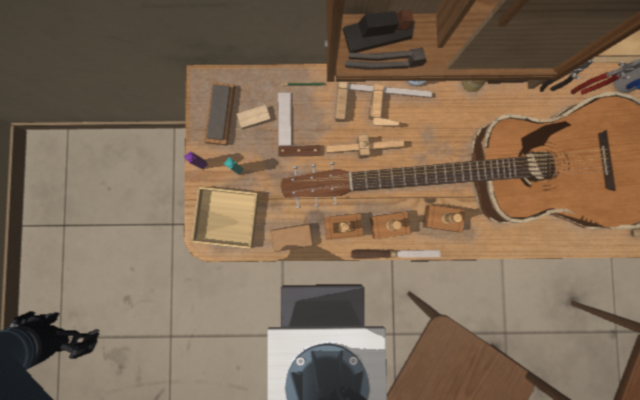

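View pics/side0.png

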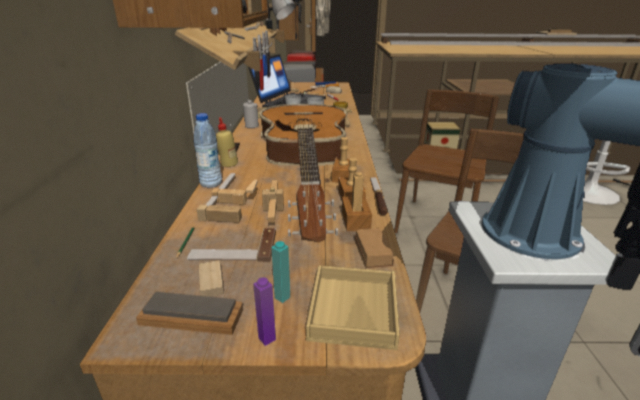

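```bash
sleep 1
```

```text
(no output)
```

View pics/crop1.png

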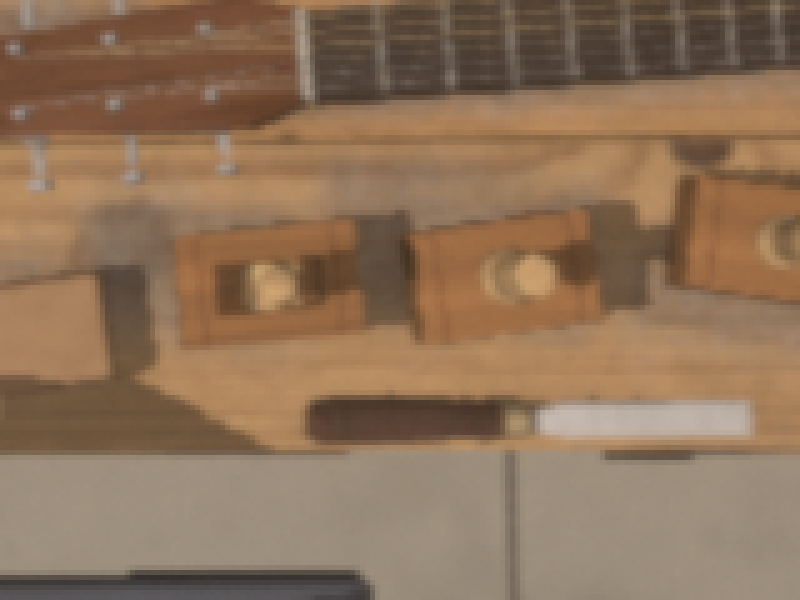

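The thing wanted is a square, light-wood rung. These could be taken for it, with top-view pixels:
- **Purple rung (196,160):** wrong colour.
- **Teal rung (233,164):** wrong colour.
- **Light-wood rung (343,227):** gaps show on either side of it in its slot.
- **Round spindles (397,224) and (452,217):** glued fast, no slot.

The close crop shows the gaps at (343,227), so I choose that one. The tray is at (227,218).

Run:
```python
from h import *
c=shot('top')
P=[onz(c,(290+u/5,170+v/5),.045) for u,v in [(177,238),(355,220),(365,322),(180,345)]]
for p in P: print(np.round(p,4))
print('ctr',np.mean(P,0))
for a,b in [(1,0),(2,3)]:
    d=P[a]-P[b] if 0 else P[b]-P[a]; print('yaw',np.degrees(np.arctan2(-d[0],d[1])),np.linalg.norm(d))
M=[onz(c,(290+u/5,170+v/5),.045) for u,v in [(217,290),(328,278)]]; print('mort ends',M)
for u,v in [(194,187),(258,194),(253,247),(193,242)]: print('tray',np.round(onz(c,(u,v),.035),3))
print('button',onz(c,(344,227),.135))
o=monitor.get_obs(); print('tool y',rot(o['eef_rot']).apply([0,1,0]))
```

```text
[4.489e-01 3.000e-04 4.500e-02]
[ 0.4576 -0.0938  0.045 ]
[ 0.404  -0.0982  0.045 ]
[ 0.3927 -0.0007  0.045 ]
ctr [ 0.42579291 -0.04811476  0.045     ]
yaw 5.309287114755684 0.09450945067872354
yaw 6.587925563326862 0.09808726792093501
mort ends [array([ 0.42136008, -0.02051491,  0.045     ]), array([ 0.42719498, -0.07907896,  0.045     ])]
tray [0.534 0.351 0.035]
tray [0.514 0.18  0.035]
tray [0.373 0.193 0.035]
tray [0.387 0.352 0.035]
button [ 0.4239533  -0.04210174  0.135     ]
tool y [3.89226249e-01 9.21142186e-01 1.41568338e-05]
```

```bash
python3 -m pendant '[[[17,-48,0,4,85],[17,-48,0,4,85],[17,-48,0,4,85],[17,-48,0,4,85],[17,-48,0,4,85],[17,-48,0,4,85],[17,-48,0,4,85],[17,-48,0,1,85]]]'; python3 -m pendant '[[[17,-48,0,0,85],[17,-48,0,0,85],[17,-48,0,0,85],[14,-47,0,0,85],[0,0,0,0,85],[0,0,0,0,85]]]'
python3 - <<'E'
from h import *
o=monitor.get_obs(); print(o['eef_pos'],rot(o['eef_rot']).apply([0,1,0]),o['q'])
for n in ['wrist','side']:
    c=shot(n,f'pics/{n}2.png')
    for f,t in [('tip_of','rung_head'),('tip_of','loose_rung'),('tip_of','mortised_leg')]:
        for d in getattr(spotter,f)(n,t):
            p=w(c,d['at']); print(n,t,round(d['confidence'],2),np.round(p,3),np.round(px(c,p)))
E
```

```text
time_s: 1.65
eef_pos: [0.3602, 0.1442, 0.2317]
eef_rot: [0.001, -0.054, 0.999, 0.0]
wrist_force: [0.4, 0.0, 0.1]
opening: 0.999
time_s: 2.4
eef_pos: [0.4245, -0.045, 0.2311]
eef_rot: [-0.0, -0.053, 0.999, 0.0]
wrist_force: [-0.9, 0.5, 0.4]
opening: 0.993
[ 0.4244574  -0.04495955  0.23111468] [-1.05413433e-01  9.94428233e-01  7.05518189e-04] [-3.85459484e-01 -1.67596897e-01  1.95782902e+00  4.14114456e-04
  1.35210071e+00 -2.06195564e+00]
wrist rung_head 0.84 [ 0.422 -0.044  0.116] [316. 191.]
wrist loose_rung 0.92 [ 0.425 -0.046  0.011] [315. 170.]
wrist loose_rung 0.8 [0.582 0.234 0.002] [503. 300.]
wrist loose_rung 0.73 [0.601 0.335 0.   ] [568. 317.]
wrist mortised_leg 0.9 [ 0.422 -0.046  0.   ] [315. 166.]
side rung_head 0.91 [ 0.423 -0.047  0.113] [357. 181.]
side rung_head 0.9 [0.597 0.335 0.099] [265. 292.]
side rung_head 0.38 [ 0.424 -0.047  0.001] [355. 221.]
side loose_rung 0.9 [0.599 0.339 0.003] [267. 338.]
side loose_rung 0.66 [ 0.423 -0.047  0.013] [355. 217.]
side loose_rung 0.64 [0.585 0.238 0.002] [281. 297.]
side mortised_leg 0.69 [ 0.423 -0.045  0.004] [355. 220.]
```

View pics/wrist2.png

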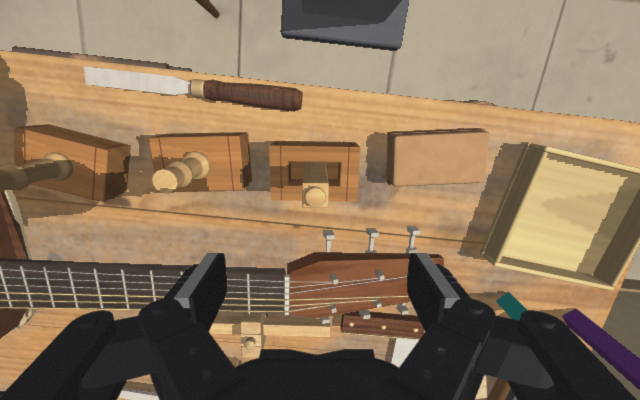

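The wrist view shows the rung's button at (316,196). It is midway between the fingers and square to them, with mortise gaps on both sides. I'm going down and closing.

```bash
python3 -m pendant '[[[0,-1,-35,0,85],[0,0,-35,0,85],[0,0,-35,0,85],[0,0,-20,0,85],[0,0,-14,0,85],[0,0,0,0,85],[0,0,0,0,0],[0,0,0,0,0]]]'; python3 -m pendant '[[[0,0,0,0,0],[0,0,0,0,0],[0,0,0,0,0],[0,0,0,0,0],[0,0,0,0,0],[0,0,0,0,0]]]'
python3 - <<'E'
from h import *
c=shot('wrist','pics/wrist3.png')
for t in ['rung_head','mortised_leg','loose_rung']:
  for d in spotter.tip_of('wrist',t):
    p=w(c,d['at']); print(t,round(d['confidence'],2),np.round(p,3))
E
```

```text
time_s: 3.8
eef_pos: [0.4256, -0.0466, 0.0932]
eef_rot: [0.001, -0.053, 0.999, -0.0]
wrist_force: [-0.3, 0.6, 0.3]
opening: 0.596
time_s: 4.55
eef_pos: [0.4254, -0.0465, 0.0929]
eef_rot: [0.001, -0.053, 0.999, -0.0]
wrist_force: [-0.3, 1.8, 6.0]
opening: 0.249
rung_head 0.66 [ 0.424 -0.046  0.116]
mortised_leg 0.66 [ 0.422 -0.047  0.002]
loose_rung 0.79 [ 0.581  0.238 -0.001]
loose_rung 0.61 [ 0.423 -0.046  0.008]
```

View pics/wrist3.png

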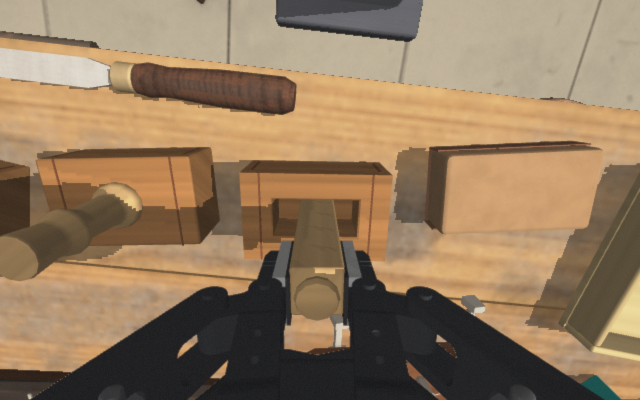

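Gripped: the opening is about 21 mm. I'm lifting 3 mm to free the foot, then wiggling.

```bash
python3 -m pendant '[[[0,0,3,0,0],[-0.5,5,0,0,0],[-0.5,5,0,0,0],[-0.4,4,0,0,0],[0,0,0,0,0],[0,0,0,0,0],[0,0,0,0,0]]]'
python3 - <<'E'
from h import *
c=shot('wrist','pics/wrist4.png')
for t in ['rung_head','mortised_leg','loose_rung']:
  for d in spotter.tip_of('wrist',t):
    p=w(c,d['at']); print(t,round(d['confidence'],2),np.round(p,3))
E
```

```text
time_s: 5.62
eef_pos: [0.4234, -0.0324, 0.0953]
eef_rot: [0.0, -0.053, 0.999, -0.0]
wrist_force: [0.1, 0.1, -0.8]
opening: 0.254
rung_head 0.79 [ 0.422 -0.034  0.118]
mortised_leg 0.72 [ 0.42  -0.047 -0.002]
loose_rung 0.64 [ 0.423 -0.034  0.014]
loose_rung 0.64 [0.579 0.238 0.001]
loose_rung 0.6 [ 0.422 -0.047 -0.002]
```

View pics/wrist4.png

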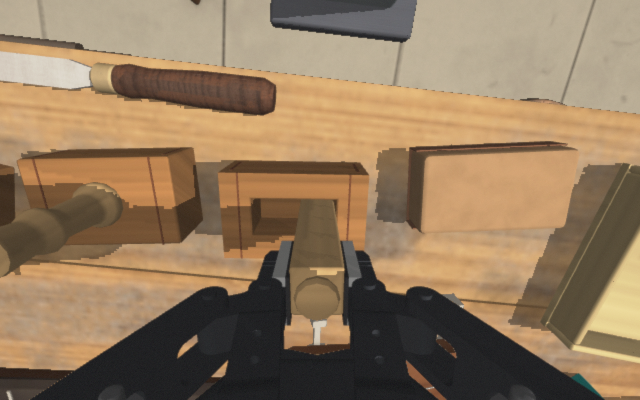

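The rung is now about 12–15 mm left of the middle, with the right gap wide open at (255–300, 215). I'm adding 1.5 mm for margin, then going right.

```bash
python3 -m pendant '[[[-0.2,1.5,0,0,0],[0,0,0,0,0],[0.6,-6,0,0,0],[0.6,-6,0,0,0],[0.6,-6,0,0,0],[0.6,-6,0,0,0],[0.6,-6,0,0,0],[0,0,0,0,0]]]'; python3 -m pendant '[[[0,0,0,0,0],[0,0,0,0,0]]]'
python3 - <<'E'
from h import *
c=shot('wrist','pics/wrist5.png')
for t in ['rung_head','mortised_leg','loose_rung']:
  for d in spotter.tip_of('wrist',t):
    p=w(c,d['at']); print(t,round(d['confidence'],2),np.round(p,3))
E
```

```text
time_s: 6.82
eef_pos: [0.4263, -0.0613, 0.0953]
eef_rot: [0.0, -0.053, 0.999, -0.0]
wrist_force: [0.2, 1.2, 0.3]
opening: 0.253
time_s: 7.08
eef_pos: [0.4261, -0.0607, 0.0952]
eef_rot: [-0.0, -0.053, 0.999, 0.0]
wrist_force: [-0.2, 0.3, -0.5]
opening: 0.249
rung_head 0.92 [ 0.426 -0.065  0.117]
rung_head 0.59 [ 0.423 -0.048  0.   ]
mortised_leg 0.65 [ 0.42  -0.049 -0.001]
mortised_leg 0.19 [ 0.422 -0.06   0.008]
loose_rung 0.93 [0.58  0.237 0.   ]
loose_rung 0.85 [ 0.425 -0.063  0.012]
```

View pics/wrist5.png

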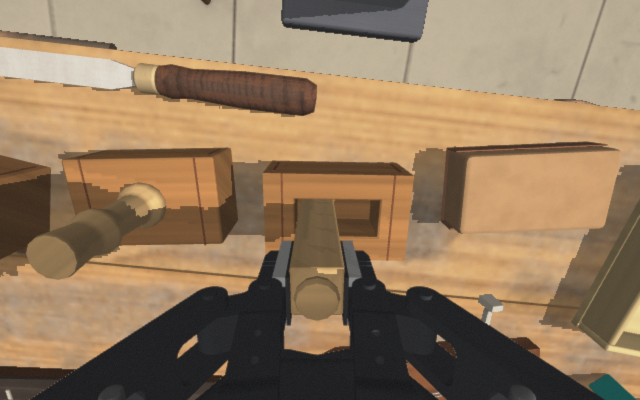

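Step 2 is reached: the rung is about 13–15 mm right of the middle, with the left gap open at (337–378, 215). Next I add 1.5 mm, draw the rung out and carry it to the tray.

```bash
python3 -m pendant '[[[0.2,-1.5,0,0,0],[0,0,0,0,0],[-0.5,5,0,0,0],[0,0,10,0,0],[0,0,25,0,0],[0,0,35,0,0],[0,0,30,0,0],[0,0,0,0,0]]]'; python3 -m pendant '[[[2,20,0,0,0],[4,45,0,0,0],[4,50,0,0,0],[4,50,0,0,0],[4,50,0,0,0],[4,50,0,0,0],[3,40,0,0,0],[1,20,0,0,0]]]'; python3 -m pendant '[[[0,2,0,0,0],[0,0,0,0,0],[0,0,0,0,0]]]'
python3 - <<'E'
from h import *
for n in ['side','wrist','top']:
  c=shot(n,f'pics/{n}6.png')
  for t in ['rung_head','loose_rung','tray']:
    for d in spotter.tip_of(n,t):
      p=w(c,d['at']); print(n,t,round(d['confidence'],2),np.round(p,3))
E
```

```text
time_s: 8.28
eef_pos: [0.4277, -0.058, 0.1983]
eef_rot: [0.003, -0.053, 0.999, -0.001]
wrist_force: [0.3, 0.5, -0.6]
opening: 0.25
time_s: 9.28
eef_pos: [0.451, 0.2693, 0.1941]
eef_rot: [-0.001, -0.054, 0.999, -0.0]
wrist_force: [0.1, 0.1, -0.3]
opening: 0.252
time_s: 9.65
eef_pos: [0.452, 0.2685, 0.1952]
eef_rot: [-0.0, -0.052, 0.999, -0.0]
wrist_force: [0.9, 0.7, -0.4]
opening: 0.251
side rung_head 0.77 [0.599 0.336 0.1  ]
side rung_head 0.67 [0.587 0.242 0.102]
side rung_head 0.61 [0.453 0.267 0.219]
side loose_rung 0.94 [0.601 0.337 0.005]
side loose_rung 0.85 [0.581 0.24  0.001]
side loose_rung 0.72 [0.45  0.267 0.115]
side tray 0.89 [0.45  0.271 0.002]
wrist rung_head 0.81 [0.451 0.271 0.217]
wrist loose_rung 0.75 [0.448 0.269 0.111]
wrist tray 0.88 [ 0.45   0.268 -0.   ]
top rung_head 0.67 [0.589 0.24  0.097]
top rung_head 0.61 [ 0.424 -0.046 -0.003]
top rung_head 0.51 [0.446 0.272 0.208]
top rung_head 0.46 [0.6   0.342 0.099]
top loose_rung 0.47 [0.598 0.335 0.001]
top loose_rung 0.46 [ 0.585  0.24  -0.003]
top loose_rung 0.36 [0.448 0.269 0.116]
top tray 0.56 [ 0.451  0.267 -0.005]
```

View pics/side6.png

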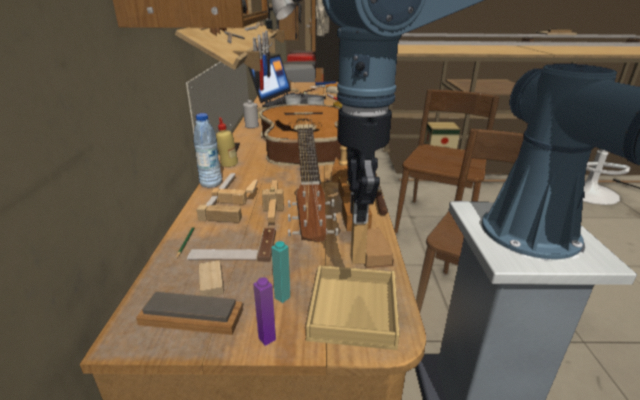

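The rung is held upright over the tray centre, with its foot at about z = 0.113. The tray floor is at 0.006, so it needs to come down about 107 mm.

```bash
python3 -m pendant '[[[0,0,-35,0,0],[0,0,-35,0,0],[0,0,-22,0,0],[0,0,-10,0,0],[0,0,0,0,0],[0,0,-2,0,0],[0,0,0,0,0],[0,0,0,0,0]]]'; python3 -m pendant '[[[0,0,-1,0,0],[0,0,0,0,0],[0,0,0,0,0]]]'
```

```text
time_s: 11.25
eef_pos: [0.4523, 0.2698, 0.0919]
eef_rot: [0.001, -0.053, 0.999, 0.0]
wrist_force: [0.8, 0.6, -0.4]
opening: 0.25
time_s: 11.62
eef_pos: [0.4519, 0.2697, 0.0903]
eef_rot: [-0.0, -0.053, 0.999, -0.0]
wrist_force: [-0.5, 0.3, 0.4]
opening: 0.251
```

```bash
python3 -m pendant '[[[0,0,-1,0,0],[0,0,0,0,0],[0,0,0,0,0]]]'; python3 -m pendant '[[[0,0,-0.7,0,0],[0,0,0,0,0],[0,0,0,0,0]]]'
```

```text
time_s: 12.0
eef_pos: [0.4519, 0.2697, 0.0892]
eef_rot: [-0.0, -0.053, 0.999, -0.0]
wrist_force: [0.0, 0.4, -1.1]
opening: 0.25
time_s: 12.38
eef_pos: [0.452, 0.2697, 0.0889]
eef_rot: [0.0, -0.053, 0.999, 0.0]
wrist_force: [-0.9, -0.8, 3.4]
opening: 0.248
```

Contact: 3.4 N upward. Releasing in steps, then rising.

```bash
python3 -m pendant '[[[0,0,0,0,26],[0,0,0,0,32],[0,0,0,0,45],[0,0,0,0,60],[0,0,0,0,75],[0,0,0,0,75],[0,0,0,0,75]]]'; python3 -m pendant '[[[0,0,15,0,75],[0,0,30,0,75],[0,0,40,0,75],[0,0,40,0,75],[0,0,20,0,75],[0,0,0,0,75],[0,0,0,0,75],[0,0,0,0,75]]]'
python3 - <<'E'
from h import *
for n in ['side','wrist']:
  c=shot(n,f'pics/{n}7.png')
  for t in ['rung_head','loose_rung','tray']:
    for d in spotter.tip_of(n,t):
      p=w(c,d['at']); print(n,t,round(d['confidence'],2),np.round(p,3))
E
```

```text
time_s: 13.25
eef_pos: [0.4519, 0.2697, 0.0886]
eef_rot: [0.0, -0.053, 0.999, -0.0]
wrist_force: [0.5, -0.8, -0.4]
opening: 0.878
time_s: 14.25
eef_pos: [0.4511, 0.2694, 0.2323]
eef_rot: [-0.001, -0.053, 0.999, -0.0]
wrist_force: [0.4, 0.1, -0.4]
opening: 0.875
side rung_head 0.92 [0.584 0.244 0.103]
side rung_head 0.62 [0.45  0.271 0.108]
side rung_head 0.62 [0.596 0.334 0.098]
side loose_rung 0.84 [0.583 0.237 0.001]
side loose_rung 0.71 [0.602 0.338 0.002]
side loose_rung 0.64 [0.452 0.269 0.009]
side tray 0.69 [0.451 0.268 0.002]
wrist rung_head 0.85 [0.45  0.271 0.109]
wrist rung_head 0.83 [0.599 0.339 0.101]
wrist rung_head 0.83 [0.582 0.237 0.099]
wrist loose_rung 0.88 [0.451 0.269 0.004]
wrist loose_rung 0.8 [ 0.599  0.34  -0.001]
wrist loose_rung 0.71 [0.58  0.237 0.003]
wrist tray 0.71 [0.452 0.271 0.002]
```

View pics/side7.png

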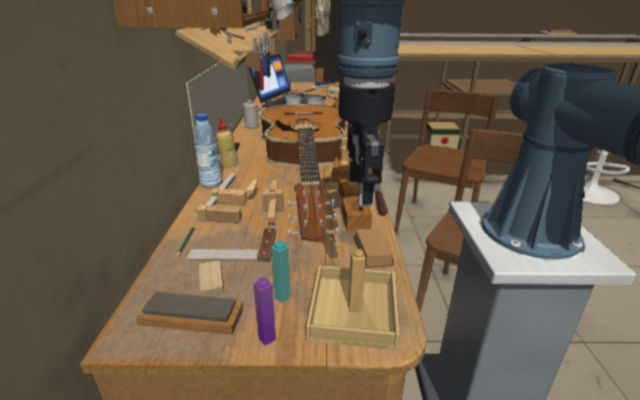

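The rung stands upright in the middle of the tray at (356,285), and the gripper is clear above it.

```bash
python3 -c "
from bench import order; print(order.hand_in())"
```

```text
the job is handed in; nothing more can be done
None
```

The job is done and handed in. The light-wood square rung was wiggled both ways in its mortise and now stands upright in the middle of the reject tray. No verdict is reported on hand-in.

- **Wiggle:** With the rung lifted only 3 mm, I moved it about 14–16 mm left of the mortise middle and then about 14–15 mm right of it. I checked each side in a wrist picture before adding a last 1.5 mm. The left picture alone suggested about 12 mm rather than the arm's 15 mm; either is past the 10 mm needed.
- **Placing:** I drew the rung out, carried it to the tray and lowered it until the wrist felt 3.4 N. Then I opened the fingers and rose clear.
- **Last checks:** Both cameras put the foot at about (0.451, 0.269) and the head at about (0.450, 0.271, 0.109). The tray centre is at about (0.451, 0.27). The gripper was open at TCP z = 0.232 m and the clock stood at about 14.4 s. No check failed.

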